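# Drive the feed wheel's taper key tight with the mallet

## Robot

A 6-joint arm with a two-finger parallel gripper is mounted at the origin on the work surface. World frame = base frame: x ahead of the robot, y to its left, z up, the work surface at z = 0. Lengths are in m, angles in degrees, forces in N, time in s.
With the tool pointing down it reaches from about 0.375 to 0.9 m from the base axis. Payload 3.1 kg.
Tool frame: the origin (TCP) lies midway between the tips of the shut fingers; the grasp point (between the pads) lies 19 mm behind it (bot.hold_point_z is the distance from the TCP to the grasp point, in m); z points along the fingers, y is the line along which they close (so a half turn about z gives the same grasp; the last joint's range is limited). The gripper opens to 87 mm and grips with 3 to 60 N. Pads are 19 mm wide; open, the fingers measure 117 mm over their backs; the gripper's body (75 mm by 190 mm) begins 51 mm behind the grasp point.
Start: joints at [62.882, 30.224, 82.088, -0, 67.689, -10.227], TCP at [0.182, 0.598, 0.223] pointing down, gripper open.
Joint ranges: [-176.69, 176.69], [-43.24, 126.21], [12.49, 139.97], [-82, 262], [0, 151.66], [-163.58, 163.58]. Speed limits (degrees/s): [159.86, 159.86, 180, 180, 180, 180].

## Interface

Orientations are given as a 3x3 rotation matrix whose columns are the frame's x, y, z axes.
In Python, from rig import read_state, optics, order, bot gives the robot as it stands.
- The arm moves only by the tool drive_tool, never from a script. Its argument "steps" is a list of rows, each a list of 7 numbers: the finger opening in mm, from 0 to 87, then the shift along the tool's x, y, z normalised to -1 to 1, where 1 is 0.12 m, then the turn, a rotation vector about the tool's x, y, z normalised to -1 to 1, where 1 is 1.5 rad. In form: [[jaw, tx, ty, tz, ax, ay, az], ...]. A call has 1 to 8 rows; each row is the pose to reach, as a shift and turn from the pose commanded when the call began, along the tool's axes at that moment; what a row does not reach only later rows make up. A row lasts 1/10 s, in which the tool goes at most 50 mm and 8.59 degrees, less where a joint would pass 70% of its speed; a pose out of reach is approached as far as the arm can. A call with a number of a shift or a turn outside -1 to 1 is refused whole. A call with a gripper value outside its range is refused whole. The fingers move at their own pace and stop on an object; the grip force is fixed at half the most. Time passes only in rows, so rows that repeat a pose let the fingers close. It gives the time, the measured TCP pose, the force, the opening and the grip force at its end, in the units of the state.
- read_state(): the state, without advancing time (a new reading comes with each control period).
- optics.capture(name): name is "side" or "top" or "wrist"; returns a dict with "color" (400x640x3 uint8, blue, green, red), "range_z" (400x640 float32, m along the optical axis (not along the pixel's ray), 0 where there is no reading), "fx", "fy", "cx", "cy" (pixels), "rvec" (rotation vector, rad) and "tvec" (3), from world to camera coordinates, as OpenCV has them. Camera axes: x right, y down, z forward; pixel columns grow to the right and rows downward; lengths in m; the calibration is good to about 2 mm. A picture is of the moment at which its call begins.
- order.hand_in(): hands the job in; it is judged then, once.
The state is a dict: "time_s": time; "joint_positions": joint angles; "qvel": joint speeds; "tau": joint torques, N m; "position": TCP position; "tcp_rot": TCP orientation; "force": force on the tool from outside, world axes, zero at the start; "moment": the same for the moment, N m; "opening": opening from 0.0 (shut) to 1.0 (fully open); "grasp_force": force on a finger pad.
Only numpy, scipy, OpenCV 4.12 (cv2) and the standard library are available. Lean on these libraries where they do the work, as an engineer would, in place of code of your own. Each camera call takes 0.05 s, during which the arm holds its last target. There are 200 camera calls.

## Task

The brass taper key that locks the feed wheel's hub to its shaft has only been started by hand. Take the mallet from its blue mat and tap the key's head with one of the mallet's pink faces until the key is tight and goes in no further, never pushing the key with the gripper, then lay the mallet flat on the blue mat again and let go. Leave the loose pink shells and the white tube where they are.

Things in the scene. Friction and masses are not known exactly. Their poses are not given: they have to be found in the camera images.
- station: Fixed feed-wheel station: a steel shaft (axis 75 mm up) in two blue bearings; on its free end a dark hub (84 mm diameter, face at y=0, 55 mm wide) with white-green star wheel (top 146 mm up). Origin: on the bench below the hub's free face. +z up; +y along the shaft into the hub = the way the key is driven. Base plate 130 wide, y 70 to 220; shaft end 4 mm proud; only the key before the hub.
- key_face (a point): Centre of the flat struck face of the brass key, which lies along the station's y on top of the shaft. Its square head (30 x 30, 14 mm thick) sticks out in front of the hub, face looking to the station's -y, centre at station x = 0, 103 mm above the bench. The face is at station y = -54 mm when the joint reads 0, -24 mm when tight.
- key_body (a joint): How far the brass key has been driven in, along the station's +y: 0 to 0.030 m. It starts between 0 and 0.009. It resists with about 6 to 8 N and stays where it is left; at 0.030 it is tight against a firm stop (its head is then still 10 mm clear of the hub).
- mallet: Mallet, 0.26 to 0.4 kg, lying flat on head and end knob. Origin: on the handle's axis 55 mm behind the head's axis, a good grip, 22 mm above the mat. +x along the handle to the head, z up. Head: cylinder 44 diameter, 96 mm long along y, centred at x=55; pink striking faces at y=+48 and -48. Handle: 26 mm square, x -116 to 34; black end knob 44 diameter, x -138 to -114.
- tool_mat: Blue mat fixed to the bench, 300 (x) x 160 (y) x 4 mm thick; origin at the centre of its underside, on the bench. The mallet starts on it, handle roughly along the mat's x, head away from the robot.
- shell_a: Loose pink egg-shaped product shell, 84 x 42 x 42 mm, lying on the bench on a small flat foot; origin at the centre of its underside. Leave alone.
- shell_b: A second loose pink shell like shell_a. Leave alone.
- tube: Loose white tube standing upright, 48 mm diameter, 65 mm high; origin at the centre of its underside. Leave alone.
Things that resemble listed ones, but are neither listed nor needed, are in the scene too. Of the things like the mallet, leave any that is green; of the rest the larger one is meant.

How it is judged:
By the outcome, as a careful person would: the job done as asked, in the order asked, and still so for the second after the job is handed in, with the robot touching nothing.
It also fails if it takes over 56 s, if anything falls off the work surface, if the arm or the gripper's body presses on something with over 40 N, if the wrist force passes 120 N, or if a joint passes its speed limit or range.

## Working session

There is one attempt and no reset: what is moved stays moved. The work goes in short steps, Python scripts to look and compute and a tool call to move; the robot and the scene stay as the last step left them, time stands still between calls to the robot, and variables do not carry over. Pictures are saved under pics/ and viewed, at most 10 in all, crops included, and the job is handed in when it is done.

Besides the shell and the picture viewer there is one more tool, called as name([rows], argument=value, ...), one row to a line, values as JSON. drive_tool: Moves the arm, as the interface text tells. Scaled input: -1 to 1 covers 0.12 m each way for a shift and 1.5 rad each way for a turn. Its arguments: {"type":"object","properties":{"steps":{"type":"array"}},"required":["steps"]}

```bash
mkdir -p pics; cat > h.py <<'E'
import numpy as np, cv2
from rig import read_state, optics, order, bot
def cap(n):
    d=optics.capture(n); R=cv2.Rodrigues(np.array(d["rvec"],float))[0]; d["R"]=R; d["t"]=np.array(d["tvec"],float).ravel(); return d
def cloud(d):
    v,u=np.mgrid[0:400,0:640]; z=d["range_z"]
    p=np.stack([(u-d["cx"])/d["fx"]*z,(v-d["cy"])/d["fy"]*z,z],-1)
    w=(p-d["t"])@d["R"]; w[z==0]=np.nan; return w
E
python3 - <<'E'
from h import *
for n in("top","side"):
    d=cap(n); cv2.imwrite(f"pics/{n}0.png",d["color"]); np.savez(f"{n}0.npz",w=cloud(d),c=d["color"])
    print(n,-d["R"].T@d["t"],d["R"][2])
print(read_state()); print(bot.hold_point_z)
E
```

```text
top [ 0.37461121 -0.10323637  1.22603224] [ 0.04872025  0.00742855 -0.99878484]
side [ 0.27661834 -0.99850737  0.70206235] [ 0.14283521  0.82062185 -0.55333342]
{'time_s': 0.1, 'joint_positions': array([ 6.28817945e+01,  3.02732912e+01,  8.21492230e+01, -2.04145940e-04,
        6.76881590e+01, -1.02283000e+01]), 'qvel': array([-0.14850604, -0.2150216 , -0.0692897 , -0.01869081,  0.07973497,
        0.07243197]), 'tau': array([-5.53393438e-04, -4.40991282e+01, -1.77150893e+01,  6.34774799e-02,
        5.34393790e-02, -4.47542573e-05]), 'position': array([0.18126389, 0.59745416, 0.22167222]), 'tcp_rot': array([[-9.56865031e-01,  2.90531483e-01, -8.77547770e-04],
       [ 2.90532610e-01,  9.56863544e-01, -1.72076726e-03],
       [ 3.39756405e-04, -1.90149826e-03, -9.99998134e-01]]), 'force': array([-0.18454309,  0.33932077,  0.79362011]), 'moment': array([-0.0320846 ,  0.03603084, -0.00413293]), 'grasp_force': 0.0, 'opening': 0.9993927448997115}
0.0187
```

View pics/top0.png

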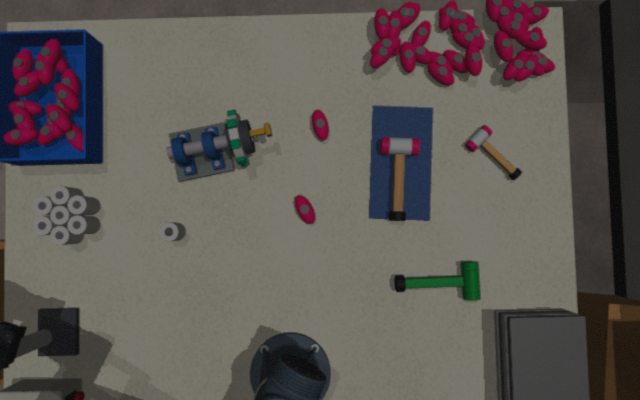

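View pics/side0.png

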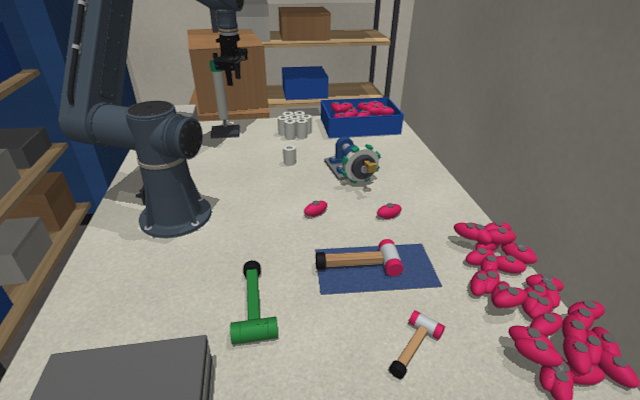

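The top view has +x up and +y left. It shows the mallet on the mat at about (400,180), the key at (262,130) pointing right, and the station at about (215,145). The green mallet (440,282) and the small mallet (495,150) are decoys. In the side view the key's head is at about (371,168).

```bash
cat > m.py <<'E'
from h import *
def fit(p):
    m=np.median(p,0); u=np.linalg.svd(p-p.mean(0),full_matrices=False)[2][0]; return p.mean(0),u
for n in("top","side"):
    f=np.load(n+"0.npz"); w=f["w"]; c=f["c"]; hsv=cv2.cvtColor(c,cv2.COLOR_BGR2HSV); H,S,V=[hsv[...,i].astype(int) for i in range(3)]
    v,u=np.mgrid[0:400,0:640]
    box=lambda a,b,cc,dd:(u>=a)&(u<=b)&(v>=cc)&(v<=dd)
    B={"top":dict(mat=(360,440,98,228),key=(245,280,115,145),st=(160,262,100,190)),"side":dict(mat=(305,450,230,300),key=(355,385,155,180),st=(320,390,130,190))}[n]
    blue=box(*B["mat"])&(H>100)&(H<125)&(S>90)
    r=cv2.minAreaRect(np.argwhere(blue)[:,::-1].astype(np.float32)); print(n,"mat px",r)
    p=w[blue&(w[...,2]<.015)]; r=cv2.minAreaRect(p[:,:2].astype(np.float32)); print(" mat",r,np.nanmedian(p[:,2]))
    inm=box(*B["mat"])
    han=inm&(H>5)&(H<25)&(S>70)&(V>70); p=w[han]; p=p[~np.isnan(p[:,0])]; p=p[p[:,2]>.028]; r=cv2.minAreaRect(p[:,:2].astype(np.float32)); print(" handle",r,np.median(p[:,2]))
    pink=inm&((H>160)|(H<4))&(S>120)&(V>80); 
    _,l,s,ce=cv2.connectedComponentsWithStats(pink.astype(np.uint8))
    for i in range(1,len(s)):
        if s[i,4]>15: q=w[l==i]; q=q[q[:,2]>.01]; print(" pink",s[i],q.mean(0),q.min(0),q.max(0))
    key=box(*B["key"])&(H>15)&(H<32)&(S>110)&(V>60); p=w[key]; p=p[~np.isnan(p[:,0])]
    print(" key",key.sum(),p.mean(0),p.min(0),p.max(0)); print(np.round(p[np.argsort(p[:,1])][::max(1,len(p)//25)],3).tolist())
    if n=="top":
        g=box(*B["st"])&(S<60)&(w[...,2]<.03)&(w[...,2]>.004); p=w[g];r=cv2.minAreaRect(p[:,:2].astype(np.float32)); print(" base",g.sum(),r,cv2.boxPoints(r),np.median(p[:,2]))
        b=box(*B["st"])&(w[...,2]>.03); p=w[b]; print(" st",p.min(0),p.max(0))
E
python3 m.py
python3 - <<'E'
import cv2
c=cv2.imread("pics/top0.png")[95:195,155:285]; a=cv2.resize(c,None,fx=4,fy=4,interpolation=2)
d=cv2.imread("pics/side0.png")[125:195,315:395]; b=cv2.resize(d,None,fx=5,fy=5,interpolation=2)
import numpy as np
o=np.zeros((590,800,3),np.uint8); o[:400,:520]=a[:400,:520]; 
o=np.zeros((400,800,3),np.uint8); a=cv2.resize(c,(400,308)); b=cv2.resize(d,(400,350)); o[:308,:400]=a;o[:350,400:]=b
cv2.imwrite("pics/crop.png",o)
E
```

```text
top mat px ((400.7757873535156, 162.72586059570312), (59.566925048828125, 111.80458068847656), 1.9091522693634033)
 mat ((0.538483738899231, -0.3038138449192047), (0.156483992934227, 0.296692818403244), 86.32259368896484) 0.0034340695953451817
 handle ((0.4835389256477356, -0.29143622517585754), (0.02528412826359272, 0.14506012201309204), 85.93296813964844) 0.03796026470971616
 pink [382 137   8  16 114] [ 0.57941783 -0.25920355  0.04393572] [ 0.56102348 -0.26952651  0.03483213] [ 0.60056796 -0.25043846  0.05199148]
 pink [412 139   8  15 114] [ 0.57405748 -0.33587854  0.04384229] [ 0.55650946 -0.34582226  0.03342514] [ 0.59260176 -0.32624555  0.05164693]
 key 162 [0.6098161  0.04898282 0.10933163] [0.5985835  0.02573029 0.09501108] [0.62675605 0.07798819 0.1220026 ]
[[0.609, 0.026, 0.118], [0.616, 0.028, 0.118], [0.605, 0.029, 0.116], [0.616, 0.03, 0.118], [0.609, 0.031, 0.116], [0.619, 0.033, 0.116], [0.61, 0.034, 0.113], [0.621, 0.035, 0.119], [0.602, 0.036, 0.116], [0.62, 0.038, 0.115], [0.622, 0.04, 0.118], [0.609, 0.042, 0.106], [0.617, 0.044, 0.105], [0.609, 0.046, 0.108], [0.
[... 1295 characters left out ...]
869096 0.10537912] [0.59976641 0.02009606 0.08825147] [0.6371642  0.08078956 0.11988162]
[[0.607, 0.02, 0.094], [0.605, 0.023, 0.092], [0.622, 0.023, 0.116], [0.603, 0.024, 0.114], [0.601, 0.024, 0.099], [0.613, 0.025, 0.116], [0.608, 0.025, 0.094], [0.61, 0.025, 0.12], [0.625, 0.026, 0.096], [0.623, 0.026, 0.118], [0.606, 0.026, 0.119], [0.621, 0.027, 0.1], [0.622, 0.027, 0.096], [0.618, 0.028, 0.103], [0.624, 0.028, 0.11], [0.627, 0.029, 0.116], [0.605, 0.03, 0.117], [0.625, 0.033, 0.118], [0.617, 0.038, 0.116], [0.606, 0.054, 0.1], [0.61, 0.059, 0.105], [0.607, 0.061, 0.108], [0.612, 0.066, 0.105], [0.613, 0.071, 0.106], [0.608, 0.075, 0.104], [0.611, 0.077, 0.106], [0.623, 0.081, 0.096]]
```

View pics/crop.png

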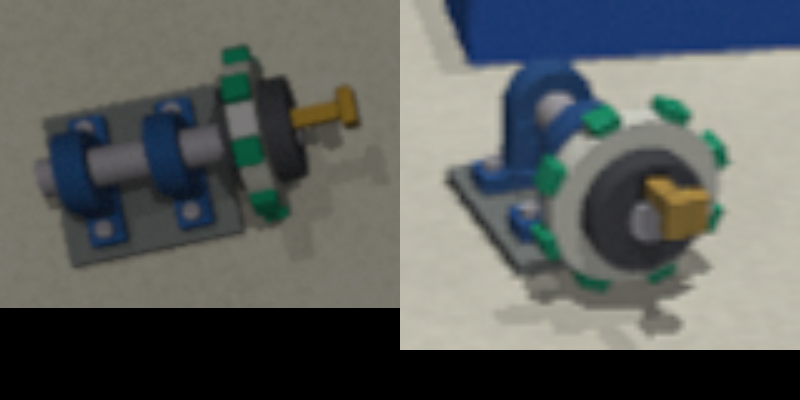

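The crop shows the key's head facing right (top view) and front-right (side view), clear of the hub. The shaft's axis is about 11° off world y. Next I fit the axis and write a helper that turns a target pose into move units.

```bash
cat >> h.py <<'E'
from scipy.spatial.transform import Rotation as Ro
def tool_R(yaw,sgn=1):
    # tool y axis at sgn*(-sin,cos) of yaw deg, z down
    a=np.deg2rad(yaw); y=sgn*np.array([-np.sin(a),np.cos(a),0]); z=np.array([0,0,-1.]); return np.stack([np.cross(y,z),y,z],1)
def plan(pos,R):
    s=read_state(); T=s["tcp_rot"]; d=T.T@(np.array(pos)-s["position"])/.12; r=Ro.from_matrix(T.T@R).as_rotvec()/1.5
    print("t",s["time_s"],"pos",s["position"].round(4),"op",round(s["opening"]*87,1),"F",s["force"].round(1),"shift",d.round(3),"turn",r.round(3))
E
python3 - <<'E'
from h import *
f=np.load("top0.npz"); w=f["w"]; hsv=cv2.cvtColor(f["c"],cv2.COLOR_BGR2HSV); H,S,V=[hsv[...,i].astype(int) for i in range(3)]
v,u=np.mgrid[0:400,0:640]
m=(u>165)&(u<237)&(v>115)&(v<185)&(S<70)&(w[...,2]>.078)&(w[...,2]<.095)
p=w[m]; L=cv2.fitLine(p[:,:2].astype(np.float32),cv2.DIST_HUBER,0,.01,.01).ravel(); print("shaft",m.sum(),L,np.degrees(np.arctan2(-L[0],L[1])),p[:,2].max())
for lo,hi in((.11,.2),):
  m=(u>220)&(u<262)&(v>100)&(v<170)&(w[...,2]>.08)
  p=w[m]; r=cv2.minAreaRect(p[:,:2].astype(np.float32)); print("wheel+hub",r)
m=((u>165)&(u<237)&(v>120)&(v<185)&(w[...,2]>.003)).astype(np.uint8)
b=(H>100)&(H<125)&(S>90)&(u>165)&(u<237)&(v>110)&(v<185); p=w[b&(w[...,2]<.04)]; L=cv2.minAreaRect(p[:,:2].astype(np.float32)); print("feet",L)
g=(u>165)&(u<237)&(v>110)&(v<185)&(w[...,2]>.004)&(w[...,2]<.02)&(V<125); p=w[g]; print("plate",cv2.minAreaRect(p[:,:2].astype(np.float32)))
# key: both views, head top
for n in("top","side"):
    f=np.load(n+"0.npz"); w=f["w"]; hsv=cv2.cvtColor(f["c"],cv2.COLOR_BGR2HSV); H,S,V=[hsv[...,i].astype(int) for i in range(3)]
    k=(H>15)&(H<32)&(S>110)&(w[...,0]>.59)&(w[...,0]<.64)&(w[...,1]>0)&(w[...,1]<.09)&(w[...,2]>.085)
    p=w[k]; h=p[p[:,1]<.04]; print(n,"headrect",cv2.minAreaRect(h[:,:2].astype(np.float32)),h.mean(0)); b=p[p[:,1]>.045]; print(" bar",b.mean(0))
plan([.42,.5,.24],tool_R(-4))
E
```

```text
shaft 456 [ 0.15584894 -0.9877809   0.5773894   0.21776552] -171.03395 0.0947230806647992
wheel+hub ((0.5997363924980164, 0.10917887091636658), (0.09877108037471771, 0.11346845328807831), 59.49168395996094)
feet ((0.5778993964195251, 0.22929146885871887), (0.10996245592832565, 0.12799522280693054), 10.519710540771484)
plate ((0.5896508097648621, 0.2237798571586609), (0.19489037990570068, 0.18458198010921478), 0.2748565971851349)
top headrect ((0.6126784682273865, 0.03203430771827698), (0.02817629463970661, 0.012583727017045021), 0.18082180619239807) [0.61119381 0.03218948 0.1158929 ]
 bar [0.60752092 0.06241425 0.10505409]
side headrect ((0.6133161187171936, 0.03003326803445816), (0.026487238705158234, 0.016826672479510307), 12.030485153198242) [0.61244127 0.02672008 0.10652045]
 bar [0.60793797 0.06726661 0.10265465]
t 0.1 pos [0.1813 0.5975 0.2217] op 86.9 F [-0.2  0.3  0.8] shift [-2.14  -0.199 -0.153] turn [-0.001 -0.    -0.15 ]
```

drive_tool([
  [87,-0.4,0,0,0,0,-0.08],
  [87,-0.8,0,0,0,0,-0.15],
  [87,-1,0,0,0,0,-0.15],
  [87,-1,0,0,0,0,-0.15],
  [87,-1,0,0,0,0,-0.15],
])

```text
time_s: 0.6
position: [0.2963, 0.5627, 0.2219]
tcp_rot: [[-0.997, 0.071, -0.002], [0.071, 0.997, -0.001], [0.002, -0.001, -1.0]]
force: [-0.5, 0.7, -0.8]
opening: 1.0
grasp_force: 0.0
```

drive_tool([
  [87,-0.4,-0.3,0,0,0,0],
  [87,-0.7,-0.6,0,0,0,0],
  [87,-1,-1,0,0,0,0],
  [87,-1,-1,0,0,0,0],
  [87,-1,-1,0,0,0,0],
])

```text
time_s: 1.1
position: [0.408, 0.4334, 0.2224]
tcp_rot: [[-0.997, 0.072, -0.001], [0.072, 0.997, -0.001], [0.001, -0.001, -1.0]]
force: [-0.2, 1.2, 0.3]
opening: 1.0
grasp_force: 0.0
```

drive_tool([
  [87,0,-0.4,0,0,0,0],
  [87,0,-0.8,0,0,0,0],
  [87,0,-1,0,0,0,0],
  [87,0,-1,0,0,0,0],
])

```text
time_s: 1.5
position: [0.3969, 0.3143, 0.2224]
tcp_rot: [[-0.998, 0.07, -0.003], [0.07, 0.998, -0.001], [0.003, -0.001, -1.0]]
force: [-0.2, 0.6, -0.2]
opening: 1.002
grasp_force: 0.0
```

drive_tool([
  [87,0,-0.4,0,0,0,0],
  [87,0,-0.8,0,0,0,0],
  [87,0,-1,0,0,0,0],
  [87,0,-1,0,0,0,0],
])

```text
time_s: 1.9
position: [0.3903, 0.1956, 0.2227]
tcp_rot: [[-0.997, 0.071, -0.0], [0.071, 0.997, 0.0], [0.0, 0.0, -1.0]]
force: [0.5, -0.1, 0.3]
opening: 1.004
grasp_force: 0.0
```

drive_tool([
  [87,0,-0.4,0,0,0,0],
  [87,0,-0.8,0,0,0,0],
  [87,0,-1,0,0,0,0],
  [87,0,-1,0,0,0,0],
])

```text
time_s: 2.3
position: [0.3838, 0.0759, 0.2229]
tcp_rot: [[-0.997, 0.072, 0.002], [0.072, 0.997, 0.0], [-0.002, 0.001, -1.0]]
force: [0.5, 1.2, 0.5]
opening: 1.002
grasp_force: 0.0
```

drive_tool([
  [87,0,-0.4,0,0,0,0],
  [87,0,-0.8,0,0,0,0],
  [87,0,-1,0,0,0,0],
  [87,0,-1,0,0,0,0],
])

```text
time_s: 2.7
position: [0.3765, -0.0445, 0.2229]
tcp_rot: [[-0.997, 0.072, 0.003], [0.072, 0.997, -0.0], [-0.003, -0.0, -1.0]]
force: [0.3, -0.7, -0.1]
opening: 1.001
grasp_force: 0.0
```

drive_tool([
  [87,0,-0.4,0,0,0,0],
  [87,0,-0.8,0,0,0,0],
  [87,0,-1,0,0,0,0],
  [87,0,-1,0,0,0,0],
  [87,0,-1,0,0,0,0],
])

```text
time_s: 3.2
position: [0.3666, -0.1615, 0.2223]
tcp_rot: [[-0.998, 0.069, -0.0], [0.069, 0.998, 0.002], [0.0, 0.002, -1.0]]
force: [0.4, -0.8, -0.6]
opening: 1.003
grasp_force: 0.0
```

```bash
python3 - <<'E'
from h import *
c,s=np.cos(np.radians(-4)),np.sin(np.radians(-4)); g=np.array([.5767,-.2975])-.043*np.array([c,s]); print(g)
plan([*g,.12],tool_R(-4)); print(read_state()["joint_positions"].round(1))
E
```

```text
[ 0.53380475 -0.29450047]
t 3.2 pos [ 0.3666 -0.1615  0.2223] op 87.3 F [ 0.4 -0.8 -0.6] shift [-1.466 -1.011  0.851] turn [ 0.001 -0.     0.001]
[-3.990e+01  1.290e+01  1.124e+02  1.000e-01  5.480e+01 -1.260e+02]
```

drive_tool([
  [87,-0.3,-0.3,0,0,0,0],
  [87,-0.6,-0.6,0,0,0,0],
  [87,-1,-1,0,0,0,0],
  [87,-1,-1,0,0,0,0],
])

```text
time_s: 3.6
position: [0.4817, -0.2923, 0.2227]
tcp_rot: [[-0.998, 0.068, 0.003], [0.068, 0.998, -0.002], [-0.004, -0.002, -1.0]]
force: [0.0, 0.0, 0.4]
opening: 1.004
grasp_force: 0.0
```

drive_tool([
  [87,-0.3,0,0.2,0,0,0],
  [87,-0.46,0,0.4,0,0,0],
  [87,-0.46,0,0.6,0,0,0],
  [87,-0.46,0,0.6,0,0,0],
  [87,-0.46,0,0.6,0,0,0],
])

```text
time_s: 4.1
position: [0.5326, -0.2927, 0.1503]
tcp_rot: [[-0.998, 0.067, -0.002], [0.067, 0.998, 0.002], [0.002, 0.002, -1.0]]
force: [-0.2, -1.2, 0.8]
opening: 1.004
grasp_force: 0.0
```

```bash
python3 - <<'E'
from h import *
plan([.5338,-.2945,.0085],tool_R(-4))
d=cap("wrist"); cv2.imwrite("pics/w1.png",d["color"]); w=cloud(d)
hsv=cv2.cvtColor(d["color"],cv2.COLOR_BGR2HSV); H,S,V=[hsv[...,i].astype(int) for i in range(3)]
near=(abs(w[...,0]-.53)<.1)&(abs(w[...,1]+.295)<.1)&(w[...,2]>.01)&(w[...,2]<.07)
p=w[near&(H>5)&(H<25)&(S>70)&(w[...,2]>.03)]
if len(p)>20:
    print("handle",len(p),cv2.minAreaRect(p[:,:2].astype(np.float32)),np.median(p[:,2]),p.min(0),p.max(0))
p=w[near&((H>160)|(H<4))&(S>120)]
if len(p)>20: print("pink",len(p),p.min(0),p.max(0))
E
```

```text
t 4.1 pos [ 0.5326 -0.2927  0.1503] op 87.4 F [-0.2 -1.2  0.8] shift [-0.013 -0.017  1.182] turn [ 0.001 -0.001  0.002]
handle 5154 ((0.49365299940109253, -0.29015684127807617), (0.025588613003492355, 0.1287967711687088), 86.21057891845703) 0.03946381303466033 [ 0.43001527 -0.30659682  0.03442603] [ 0.55821996 -0.27352451  0.04220473]
pink 1692 [ 0.55515075 -0.34308031  0.02001853] [ 0.58567735 -0.24702651  0.05062574]
```

View pics/w1.png

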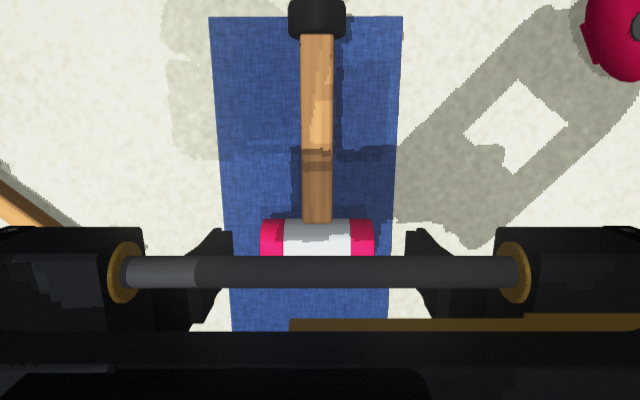

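The wrist picture shows the handle centred at column 317, between the open fingers, with its pink and white head at row 238. I go down and grip.

drive_tool([
  [87,0,-0.01,0.25,0,0,0],
  [87,0,-0.01,0.5,0,0,0],
  [87,0,-0.01,0.75,0,0,0],
  [87,0,-0.01,0.9,0,0,0],
  [87,0,-0.01,0.9,0,0,0],
])

```text
time_s: 4.65
position: [0.5313, -0.2955, 0.0418]
tcp_rot: [[-0.998, 0.07, -0.002], [0.07, 0.998, 0.002], [0.002, 0.002, -1.0]]
force: [-0.3, -0.0, 0.5]
opening: 1.0
grasp_force: 0.0
```

drive_tool([
  [87,0,0,0.14,0,0,0],
  [87,0,0,0.28,0,0,0],
  [87,0,0,0.28,0,0,0],
])

```text
time_s: 4.95
position: [0.5322, -0.2964, 0.0096]
tcp_rot: [[-0.998, 0.07, -0.0], [0.07, 0.998, 0.0], [0.0, 0.0, -1.0]]
force: [-1.4, 0.5, 0.4]
opening: 1.004
grasp_force: 0.0
```

drive_tool([
  [60,0,0,0,0,0,0],
  [40,0,0,0,0,0,0],
  [10,0,0,0,0,0,0],
  [10,0,0,0,0,0,0],
  [10,0,0,0,0,0,0],
  [10,0,0,0,0,0,0],
  [10,0,0,0,0,0,0],
  [10,0,0,0,0,0,0],
])

```text
time_s: 5.75
position: [0.5322, -0.2966, 0.0089]
tcp_rot: [[-0.998, 0.07, -0.0], [0.07, 0.998, 0.0], [0.0, 0.0, -1.0]]
force: [-0.0, 0.4, 0.1]
opening: 0.353
grasp_force: 0.0
```

drive_tool([
  [10,0,0,0,0,0,0],
  [10,0,0,0,0,0,0],
  [10,0,0,0,0,0,0],
  [10,0,0,0,0,0,0],
])

```text
time_s: 6.15
position: [0.532, -0.2962, 0.0088]
tcp_rot: [[-0.998, 0.07, -0.001], [0.07, 0.998, 0.001], [0.001, 0.001, -1.0]]
force: [0.4, 2.1, 0.9]
opening: 0.295
grasp_force: 30.0
```

drive_tool([
  [10,0,0,-0.1,0,0,0],
  [10,0,0,-0.3,0,0,0],
  [10,0,0,-0.6,0,0,0],
  [10,0,0,-0.9,0,0,0],
  [10,0,0,-1,0,0,0],
  [10,0,0,-1,0,0,0],
])

```text
time_s: 6.75
position: [0.5333, -0.2977, 0.1312]
tcp_rot: [[-0.998, 0.07, 0.004], [0.07, 0.998, -0.004], [-0.004, -0.003, -1.0]]
force: [0.2, 0.1, -2.2]
opening: 0.294
grasp_force: 30.0
```

```bash
cat > see.py <<'E'
from h import *
import sys
for n in ("wrist","side"):
    d=cap(n); cv2.imwrite(f"pics/{sys.argv[1]}_{n}.png",d["color"]); w=cloud(d)
    hsv=cv2.cvtColor(d["color"],cv2.COLOR_BGR2HSV); H,S,V=[hsv[...,i].astype(int) for i in range(3)]
    t=read_state(); q=(w-t["position"])@t["tcp_rot"]   # tool coords
    near=(abs(q[...,0])<.16)&(abs(q[...,1])<.075)&(q[...,2]>-.07)&(q[...,2]<.05)
    for nm,m in (("handle",(H>5)&(H<25)&(S>70)),("pink",((H>160)|(H<4))&(S>120)),("knob",(V<45)&(q[...,0]>.09))):
        p=q[near&m]
        if len(p)<15: continue
        print(n,nm,len(p),"min",p.min(0).round(4),"max",p.max(0).round(4))
        if nm=="handle":
            e,u=p.mean(0),np.linalg.svd(p-p.mean(0),full_matrices=False)[2][0]; print("  dir(tool)",(u*np.sign(-u[0])).round(3))
            for a in (.02,.04,.06,.08,.1): 
                k=abs(p[:,0]-a)<.006
                if k.sum()>5: print("   x",a,"y",p[k,1].mean().round(4),"ztop",np.percentile(p[k,2],10).round(4))
plan([0,0,0],tool_R(10.5))
E
python3 see.py lift
```

```text
wrist handle 18883 min [-0.028  -0.0173 -0.0699] max [ 0.1038  0.0192 -0.0107]
  dir(tool) [-1.     0.007 -0.014]
   x 0.02 y 0.0004 ztop -0.0333
   x 0.04 y 0.0004 ztop -0.0333
   x 0.06 y 0.0003 ztop -0.0332
   x 0.08 y 0.0002 ztop -0.0332
   x 0.1 y 0.0001 ztop -0.0331
side handle 603 min [-0.021  -0.0223 -0.0377] max [ 0.1226  0.0104 -0.0067]
  dir(tool) [-1.     0.003  0.022]
   x 0.02 y -0.0087 ztop -0.0315
   x 0.04 y -0.0101 ztop -0.0318
   x 0.06 y -0.01 ztop -0.0315
   x 0.08 y -0.0091 ztop -0.0312
   x 0.1 y -0.0101 ztop -0.0314
side pink 223 min [-0.0681 -0.0525 -0.0391] max [-0.0264 -0.0303  0.0018]
side knob 133 min [ 0.123  -0.0256 -0.0407] max [ 0.1441  0.0108 -0.0069]
t 6.85 pos [ 0.5313 -0.296   0.1279] op 25.9 F [-0.  -1.  -2.9] shift [4.587 2.151 1.076] turn [ 0.001 -0.001 -0.169]
```

The mallet is held firmly with no sag. Its head axis is 46 mm ahead of the TCP and 20 mm above it. I carry it to about 50 mm in front of the key.

drive_tool([
  [10,-0.05,0.2,0,0,0,-0.04],
  [10,-0.1,0.5,0,0,0,-0.09],
  [10,-0.16,0.75,0,0,0,-0.14],
  [10,-0.16,0.9,0,0,0,-0.169],
  [10,-0.16,0.9,0,0,0,-0.169],
  [10,-0.16,0.9,0,0,0,-0.169],
])

```text
time_s: 7.45
position: [0.5583, -0.1903, 0.1279]
tcp_rot: [[-0.983, -0.183, -0.002], [-0.183, 0.983, 0.0], [0.002, 0.0, -1.0]]
force: [-0.3, -0.5, -2.7]
opening: 0.299
grasp_force: 30.0
```

```bash
python3 - <<'E'
from h import *
plan([.5856,-.0798,.086],tool_R(10.5))
E
```

```text
t 7.45 pos [ 0.5583 -0.1903  0.1279] op 26.0 F [-0.3 -0.5 -2.7] shift [-0.393  0.863  0.349] turn [ 0.    -0.001  0.   ]
```

drive_tool([
  [10,-0.1,0.2,0.1,0,0,0],
  [10,-0.25,0.45,0.2,0,0,0],
  [10,-0.39,0.7,0.3,0,0,0],
  [10,-0.39,0.82,0.345,0,0,0],
  [10,-0.39,0.82,0.345,0,0,0],
  [10,-0.39,0.82,0.345,0,0,0],
])

```text
time_s: 8.05
position: [0.5868, -0.0863, 0.0875]
tcp_rot: [[-0.983, -0.182, -0.0], [-0.182, 0.983, -0.001], [0.0, -0.001, -1.0]]
force: [0.1, 0.1, -3.1]
opening: 0.293
grasp_force: 30.0
```

```bash
cat > key.py <<'E'
from h import *
import sys
t=read_state()
ims=[]
for n in ("top","side"):
    d=cap(n); w=cloud(d); ims.append(cv2.resize(d["color"][100:200,200:350] if n=="top" else d["color"][115:235,300:440],(400,300)))
    hsv=cv2.cvtColor(d["color"],cv2.COLOR_BGR2HSV); H,S,V=[hsv[...,i].astype(int) for i in range(3)]
    q=(w-t["position"])@t["tcp_rot"]
    k=(H>15)&(H<32)&(S>110)&(w[...,0]>.58)&(w[...,0]<.65)&(w[...,1]>0)&(w[...,1]<.09)&(w[...,2]>.085)
    p=q[k]; f=p[p[:,1]<np.percentile(p[:,1],5)+.012] if len(p) else p
    if len(p): print(n,"key in tool",len(p),"5% y",np.percentile(p[:,1],5).round(4),"head x",f[:,0].min().round(4),f[:,0].max().round(4),"z",f[:,2].min().round(4),f[:,2].max().round(4))
    m=((H>160)|(H<4))&(S>120)&(abs(q[...,0]+.046)<.04)&(abs(q[...,1])<.06)&(abs(q[...,2])<.06); p=q[m]
    if len(p): print(n,"pink",len(p),p.min(0).round(4),p.max(0).round(4))
print(t["time_s"],t["position"].round(4),t["force"].round(1),t["opening"].round(3))
cv2.imwrite(f"pics/{sys.argv[1]}.png",np.hstack(ims))
E
python3 key.py k1
```

```text
top key in tool 77 5% y 0.1311 head x -0.0542 -0.0413 z -0.0246 -0.0141
side pink 289 [-0.0849 -0.0529 -0.0392] [-0.0143 -0.0079  0.06  ]Traceback (most recent call last):
  File "key.py", line 14, in <module>
    print(t["time_s"],t["position"].round(4),t["force"].round(1),t["opening"].round(3))
                                                                 ^^^^^^^^^^^^^^^^^^
AttributeError: 'float' object has no attribute 'round'
```

```bash
sed -i 's/t\["opening"\].round(3)/round(t["opening"],3)/' key.py; python3 key.py k1
```

```text
top key in tool 79 5% y 0.1309 head x -0.0538 -0.0407 z -0.0229 -0.0136
side pink 282 [-0.0857 -0.0532 -0.0385] [-0.0143 -0.007   0.0598]
8.15 [ 0.5874 -0.087   0.0881] [ 0.4  0.6 -2.6] 0.293
```

View pics/k1.png

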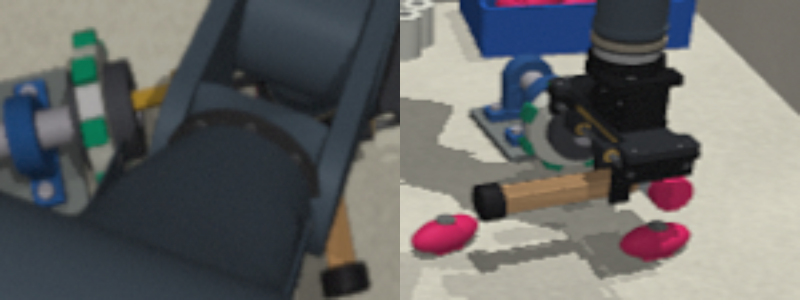

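The side crop shows the mallet head behind the gripper, facing the key with room to spare. The key's bar is at tool x −47 mm, in line with the head. I start tapping.

drive_tool([
  [10,0,0.2,0,0,0,0],
  [10,0,0.38,0,0,0,0],
  [10,0,0.44,0,0,0,0],
  [10,0,0.5,0,0,0,0],
  [10,0,0.53,0,0,0,0],
])

```text
time_s: 8.75
position: [0.5759, -0.0243, 0.088]
tcp_rot: [[-0.983, -0.183, 0.001], [-0.183, 0.983, -0.003], [-0.001, -0.003, -1.0]]
force: [-0.7, -7.5, -2.3]
opening: 0.294
grasp_force: 30.0
```

drive_tool([
  [10,0,-0.1,0,0,0,0],
  [10,0,-0.12,0,0,0,0],
  [10,0,-0.02,0,0,0,0],
  [10,0,0.06,0,0,0,0],
  [10,0,0.06,0,0,0,0],
])

```text
time_s: 9.25
position: [0.5746, -0.0148, 0.0878]
tcp_rot: [[-0.983, -0.183, 0.002], [-0.183, 0.983, -0.001], [-0.002, -0.001, -1.0]]
force: [1.7, -2.9, -3.0]
opening: 0.294
grasp_force: 30.0
```

```bash
python3 see.py t1 | grep -v pink
```

```text
wrist handle 19187 min [-0.0275 -0.0177 -0.07  ] max [ 0.1045  0.0239 -0.0008]
  dir(tool) [-1.     0.008 -0.013]
   x 0.02 y 0.001 ztop -0.0315
   x 0.04 y 0.001 ztop -0.0315
   x 0.06 y 0.0011 ztop -0.0315
   x 0.08 y 0.001 ztop -0.0316
   x 0.1 y 0.0011 ztop -0.0317
side handle 395 min [-0.0247 -0.0258 -0.0367] max [ 0.1247  0.0163 -0.0043]
  dir(tool) [-1.     0.014  0.01 ]
   x 0.02 y -0.01 ztop -0.0297
   x 0.04 y -0.009 ztop -0.0303
   x 0.06 y -0.0096 ztop -0.0303
   x 0.08 y -0.0097 ztop -0.03
   x 0.1 y -0.0086 ztop -0.0296
side knob 121 min [ 0.1248 -0.0245 -0.0397] max [ 0.146   0.017  -0.0028]
t 9.35 pos [ 0.5745 -0.0148  0.0877] op 25.7 F [ 2.2 -2.8 -3.3] shift [4.685 0.998 0.725] turn [-0.     0.001  0.001]
```

The taps drive the key at about 7.5 N with no slip in the grip. I go on.

drive_tool([
  [10,0,-0.12,0,0,0,0],
  [10,0,-0.14,0,0,0,0],
  [10,0,-0.04,0,0,0,0],
  [10,0,0.04,0,0,0,0],
  [10,0,0.04,0,0,0,0],
])

```text
time_s: 9.85
position: [0.5727, -0.0096, 0.0875]
tcp_rot: [[-0.983, -0.184, -0.0], [-0.184, 0.983, -0.0], [0.0, -0.0, -1.0]]
force: [0.6, -1.9, -3.9]
opening: 0.298
grasp_force: 30.0
```

drive_tool([
  [10,0,-0.12,0,0,0,0],
  [10,0,-0.14,0,0,0,0],
  [10,0,-0.04,0,0,0,0],
  [10,0,0.03,0,0,0,0],
  [10,0,0.03,0,0,0,0],
])

```text
time_s: 10.35
position: [0.5722, -0.0062, 0.0876]
tcp_rot: [[-0.983, -0.184, 0.0], [-0.184, 0.983, -0.0], [0.0, -0.0, -1.0]]
force: [0.2, -0.5, -3.1]
opening: 0.294
grasp_force: 30.0
```

drive_tool([
  [10,0,-0.12,0,0,0,0],
  [10,0,-0.14,0,0,0,0],
  [10,0,-0.04,0,0,0,0],
  [10,0,0.03,0,0,0,0],
  [10,0,0.03,0,0,0,0],
])

```text
time_s: 10.85
position: [0.5715, -0.0028, 0.0876]
tcp_rot: [[-0.983, -0.184, 0.0], [-0.184, 0.983, -0.0], [0.0, -0.0, -1.0]]
force: [-0.8, -1.1, -2.6]
opening: 0.295
grasp_force: 30.0
```

drive_tool([
  [10,0,-0.12,0,0,0,0],
  [10,0,-0.12,0,0,0,0],
  [10,0,-0.03,0,0,0,0],
  [10,0,0.02,0,0,0,0],
])

```text
time_s: 11.25
position: [0.5709, -0.0009, 0.0875]
tcp_rot: [[-0.983, -0.182, -0.001], [-0.182, 0.983, -0.001], [0.001, -0.001, -1.0]]
force: [-0.0, -8.2, -1.6]
opening: 0.294
grasp_force: 30.0
```

drive_tool([
  [10,0,-0.12,0,0,0,0],
  [10,0,-0.12,0,0,0,0],
  [10,0,-0.03,0,0,0,0],
  [10,0,0.02,0,0,0,0],
])

```text
time_s: 11.65
position: [0.5705, 0.0003, 0.0875]
tcp_rot: [[-0.983, -0.184, -0.0], [-0.184, 0.983, -0.003], [0.001, -0.003, -1.0]]
force: [-1.3, -22.0, -1.7]
opening: 0.296
grasp_force: 30.2
```

```bash
python3 see.py t2 | grep -A6 "wrist handle"
```

```text
wrist handle 19222 min [-0.027  -0.0166 -0.07  ] max [0.1047 0.0235 0.    ]
  dir(tool) [-1.    -0.002 -0.015]
   x 0.02 y 0.0015 ztop -0.0312
   x 0.04 y 0.0017 ztop -0.0312
   x 0.06 y 0.0019 ztop -0.0313
   x 0.08 y 0.002 ztop -0.0313
   x 0.1 y 0.0022 ztop -0.0313
```

The force jumped to 22 N, which is the firm stop. I give one more confirming tap, then back off.

drive_tool([
  [10,0,-0.12,0,0,0,0],
  [10,0,-0.12,0,0,0,0],
  [10,0,-0.03,0,0,0,0],
  [10,0,0.005,0,0,0,0],
])

```text
time_s: 12.15
position: [0.5711, 0.0002, 0.0878]
tcp_rot: [[-0.983, -0.185, 0.001], [-0.185, 0.983, -0.005], [-0.0, -0.005, -1.0]]
force: [-2.0, -20.3, -3.0]
opening: 0.295
grasp_force: 30.1
```

drive_tool([
  [10,0,-0.2,0,0,0,0],
  [10,0,-0.5,0,0,0,0],
  [10,0,-0.8,0,0,0,0],
  [10,0,-1,0,0,0,0],
  [10,0,-1,0,0,0,0],
])

```text
time_s: 12.65
position: [0.5941, -0.1185, 0.0877]
tcp_rot: [[-0.984, -0.18, 0.002], [-0.18, 0.984, -0.001], [-0.002, -0.002, -1.0]]
force: [-0.0, 0.7, -3.0]
opening: 0.297
grasp_force: 30.0
```

drive_tool([
  [10,0,-0.2,-0.1,0,0,0.04],
  [10,0,-0.4,-0.2,0,0,0.09],
  [10,0,-0.6,-0.3,0,0,0.13],
  [10,0,-0.9,-0.3,0,0,0.169],
  [10,0,-0.9,-0.3,0,0,0.169],
  [10,0,-0.9,-0.3,0,0,0.169],
])

```text
time_s: 13.25
position: [0.6119, -0.2209, 0.1231]
tcp_rot: [[-0.998, 0.07, -0.002], [0.07, 0.998, 0.002], [0.002, 0.002, -1.0]]
force: [-0.8, 0.1, -2.8]
opening: 0.29
grasp_force: 30.0
```

```bash
python3 - <<'E'
from h import *
plan([.532,-.2962,.06],tool_R(-4))
d=cap("side"); w=cloud(d); hsv=cv2.cvtColor(d["color"],cv2.COLOR_BGR2HSV); H,S,V=[hsv[...,i].astype(int) for i in range(3)]
k=(H>15)&(H<32)&(S>110)&(w[...,0]>.57)&(w[...,0]<.65)&(w[...,1]>0)&(w[...,1]<.12)&(w[...,2]>.085); p=w[k]; print("key",k.sum(),np.percentile(p,[5,50,95],axis=0).round(4) if len(p) else 0)
cv2.imwrite("pics/s3.png",d["color"])
E
python3 see.py t3 | grep -A6 "wrist handle"
```

```text
t 13.25 pos [ 0.6119 -0.2209  0.1231] op 25.3 F [-0.8  0.1 -2.8] shift [ 0.619 -0.673  0.525] turn [ 0.001 -0.001 -0.   ]
key 86 [[0.5969 0.0511 0.0921]
 [0.6079 0.0556 0.1057]
 [0.6224 0.0758 0.1177]]
wrist handle 18935 min [-0.0266 -0.0168 -0.07  ] max [ 0.1048  0.0226 -0.0012]
  dir(tool) [-1.     0.006 -0.012]
   x 0.02 y 0.001 ztop -0.0314
   x 0.04 y 0.001 ztop -0.0315
   x 0.06 y 0.0011 ztop -0.0315
   x 0.08 y 0.0011 ztop -0.0315
   x 0.1 y 0.001 ztop -0.0315
```

View pics/s3.png

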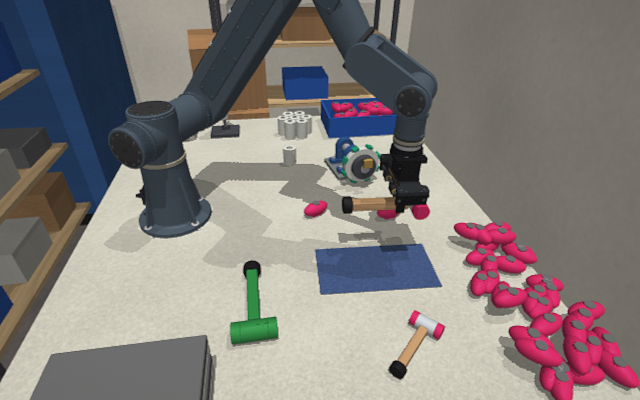

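The key's face has moved about 27 mm along, the shells are undisturbed and the mat is empty. I lay the mallet down centred on the mat.

drive_tool([
  [10,0.07,-0.2,0,0,0,0],
  [10,0.15,-0.5,0,0,0,0],
  [10,0.23,-0.73,0.2,0,0,0],
  [10,0.23,-0.73,0.5,0,0,0],
  [10,0.23,-0.73,0.7,0,0,0],
  [10,0.23,-0.73,0.7,0,0,0],
  [10,0.23,-0.73,0.7,0,0,0],
])

```text
time_s: 14.1
position: [0.5789, -0.3066, 0.0394]
tcp_rot: [[-0.998, 0.068, -0.001], [0.068, 0.998, 0.001], [0.001, 0.001, -1.0]]
force: [0.5, -0.0, -2.1]
opening: 0.295
grasp_force: 30.0
```

```bash
python3 - <<'E'
from h import *
plan([.578,-.3065,.0115],tool_R(-4))
E
```

```text
t 14.1 pos [ 0.5789 -0.3066  0.0394] op 25.7 F [ 0.5 -0.  -2.1] shift [ 0.007 -0.     0.233] turn [ 0.001 -0.001  0.001]
```

drive_tool([
  [10,0,0,0.1,0,0,0],
  [10,0,0,0.17,0,0,0],
  [10,0,0,0.21,0,0,0],
  [10,0,0,0.23,0,0,0],
  [10,0,0,0.23,0,0,0],
])

```text
time_s: 14.6
position: [0.5787, -0.3077, 0.0117]
tcp_rot: [[-0.998, 0.07, -0.0], [0.07, 0.998, 0.0], [0.0, 0.0, -1.0]]
force: [0.3, -1.4, -2.8]
opening: 0.296
grasp_force: 30.0
```

drive_tool([
  [10,0,0,0.01,0,0,0],
  [10,0,0,0.01,0,0,0],
])

```text
time_s: 14.8
position: [0.579, -0.308, 0.0109]
tcp_rot: [[-0.998, 0.07, 0.0], [0.07, 0.998, -0.0], [-0.0, -0.0, -1.0]]
force: [-0.5, 0.7, -2.8]
opening: 0.298
grasp_force: 30.0
```

drive_tool([
  [10,0,0,0.008,0,0,0],
  [10,0,0,0.016,0,0,0],
  [10,0,0,0.016,0,0,0],
])

```text
time_s: 15.1
position: [0.5789, -0.3079, 0.0089]
tcp_rot: [[-0.998, 0.07, 0.0], [0.07, 0.998, -0.0], [-0.0, -0.0, -1.0]]
force: [0.1, 0.6, -2.3]
opening: 0.294
grasp_force: 30.0
```

drive_tool([
  [10,0,0,0.008,0,0,0],
  [10,0,0,0.008,0,0,0],
])

```text
time_s: 15.3
position: [0.5789, -0.3079, 0.0088]
tcp_rot: [[-0.998, 0.07, 0.0], [0.07, 0.998, -0.0], [-0.0, -0.0, -1.0]]
force: [-1.8, 0.7, 3.6]
opening: 0.298
grasp_force: 30.0
```

Contact with the mat. I open the fingers and lift away.

drive_tool([
  [40,0,0,0,0,0,0],
  [60,0,0,0,0,0,0],
  [87,0,0,0,0,0,0],
  [87,0,0,0,0,0,0],
  [87,0,0,0,0,0,0],
  [87,0,0,0,0,0,0],
  [87,0,0,0,0,0,0],
  [87,0,0,0,0,0,0],
])

```text
time_s: 16.1
position: [0.5788, -0.3078, 0.0078]
tcp_rot: [[-0.998, 0.07, -0.0], [0.07, 0.998, 0.0], [0.0, 0.0, -1.0]]
force: [0.2, 0.1, -0.4]
opening: 0.933
grasp_force: 0.0
```

drive_tool([
  [87,0,0,-0.1,0,0,0],
  [87,0,0,-0.3,0,0,0],
  [87,0,0,-0.6,0,0,0],
  [87,0,0,-1,0,0,0],
  [87,0,0,-1,0,0,0],
])

```text
time_s: 16.6
position: [0.5831, -0.3109, 0.1361]
tcp_rot: [[-0.998, 0.069, 0.012], [0.069, 0.998, -0.01], [-0.013, -0.009, -1.0]]
force: [1.2, -0.5, -0.1]
opening: 1.0
grasp_force: 0.0
```

drive_tool([
  [87,0.3,0,-0.2,0,0,0],
  [87,0.6,0,-0.5,0,0,0],
  [87,1,0,-0.7,0,0,0],
  [87,1,0,-0.7,0,0,0],
  [87,1,0,-0.7,0,0,0],
])

```text
time_s: 17.1
position: [0.4587, -0.2997, 0.2132]
tcp_rot: [[-0.997, 0.071, 0.002], [0.071, 0.997, -0.002], [-0.002, -0.001, -1.0]]
force: [0.6, -0.3, 0.3]
opening: 0.998
grasp_force: 0.0
```

```bash
python3 - <<'E'
from h import *
d=cap("side"); a=cap("top"); w=cloud(d); hsv=cv2.cvtColor(d["color"],cv2.COLOR_BGR2HSV); H,S,V=[hsv[...,i].astype(int) for i in range(3)]
k=(H>15)&(H<32)&(S>110)&(w[...,0]>.57)&(w[...,0]<.65)&(w[...,1]>0)&(w[...,1]<.12)&(w[...,2]>.085); p=w[k]; print("key",k.sum(),np.percentile(p,[5,50,95],axis=0).round(4))
cv2.imwrite("pics/end.png",np.vstack([a["color"][:300],d["color"][100:400]])); s=read_state(); print(s["time_s"],s["position"],s["force"])
E
```

```text
key 47 [[0.6066 0.0501 0.0927]
 [0.616  0.0553 0.1083]
 [0.6232 0.062  0.118 ]]
17.2 [ 0.45985436 -0.2997115   0.21174777] [ 0.62360034 -0.67682842  0.51900884]
```

View pics/end.png

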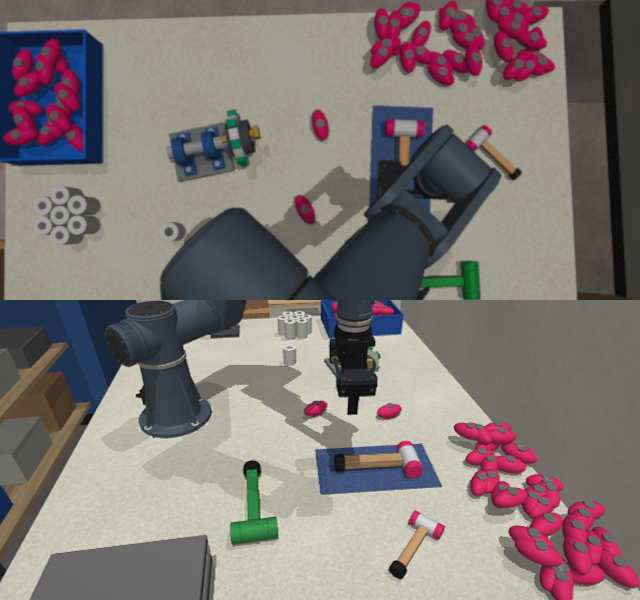

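The mallet lies flat on the mat (top view 405,130) and the shells and tube are unmoved. Before handing in, I check the gap from the key's head to the hub, which should put the face 24 mm in front of it.

```bash
python3 - <<'E'
from h import *
a=np.radians(10.3); Y=np.array([-np.sin(a),np.cos(a)]); X=np.array([np.cos(a),np.sin(a)])
ims=[]
def rep(tag,w,c):
    hsv=cv2.cvtColor(c,cv2.COLOR_BGR2HSV); H,S,V=[hsv[...,i].astype(int) for i in range(3)]
    o=np.array([.613,.025]); yy=(w[...,:2]-o)@Y; xx=(w[...,:2]-o)@X
    n=(abs(xx)<.045)&(yy>-.02)&(yy<.12)&(w[...,2]>.03)
    k=n&(H>15)&(H<32)&(S>110)&(w[...,2]>.085); h=n&(V<75)&(S<90)
    print(tag,"key y pct",(np.percentile(yy[k],[2,10,50])*1e3).round(1),"hub y pct",h.sum(),(np.percentile(yy[h],[5,10,25,50])*1e3).round(1) if h.any() else 0)
for n in("top","side"):
    f=np.load(n+"0.npz"); rep(n+"0",f["w"],f["c"]); d=cap(n); rep(n+"1",cloud(d),d["color"])
E
```

```text
top0 key y pct [ 2.   4.9 21.7] hub y pct 538 [53.  53.4 58.2 67.9]
top1 key y pct [30.3 32.3 41.4] hub y pct 472 [53.2 53.6 58.1 66.8]
side0 key y pct [-2.4 -1.2  2.6] hub y pct 300 [50.5 51.5 52.6 54.6]
side1 key y pct [26.4 27.1 30.1] hub y pct 49 [50.1 50.3 51.2 52.8]
```

```bash
python3 -c "
from rig import order; print(order.hand_in())"
```

```text
the job is handed in; nothing more can be done
None
```

The key was tapped home to its stop (force rose to about 22 N, its face about 24 mm in front of the hub), the mallet lies flat and released on the blue mat, the shells and tube are where they were, and the job was handed in at about 17 s.

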